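# Shut the marked valve under the sliding cover of a stopcock box

### The job

Push the cover of the stopcock box all the way back against its rear stop to bare the two valve handles, then push the handle that ends in a round disc fully shut: a quarter turn, clockwise seen from above, as far as it goes. Only push with the fingers: keep the cover down in its guides, leave the plain straight handle open, and do not disturb the vial, the dropper bottle or the blue-grey cassette standing round the box.

Things in the scene. Friction and masses are not known exactly. Their poses are not given: they have to be found in the camera images.
- stop_box: Grey painted stopcock box fixed to the bench, 240 (its x) x 310 (its y) x 58 mm. Origin: centre of its underside. Its +x points away from the robot, +y to the robot's left; yaw -0.2 to 0.35 rad. In front an open bay with the two valves; behind it (x -5 to 112 mm) a solid deck at z 50 mm. The cover lies on the walls and the deck at z 50 mm and slides along x.
- bay (a point): Centre of the bay's floor, at box x -57, y 0, z 8 mm. The bay spans box x -110 to -5 and y -127 to 127 mm; front and side walls 10 mm and more thick reach z 50 mm. A steel pipe 10 mm thick runs along x to each valve at box y +-50 mm, its top at z 18.5 mm; only these and the valves stand in the bay.
- rear_stop (a point): Middle of the rear stop's front face, at box x 112, y 0, z 50 mm; the stop and the side guides (inner faces at box y +-142.5 mm) reach z 58 mm. The cover's rear edge touches here when it is fully back; the cover's origin is then at box x 54.5 mm.
- cover: Loose flat grey cover plate, 115 (x) x 282 (y) x 6 mm, about 0.35 kg, axes along those of the box; 1 to 4 N slides it. Origin: centre of its underside; starts at box x -53 to -43 mm, over the bay. An upright push rib stands on it: front face at x +15 mm, 10 mm thick, 110 mm long in y (centred), from z 6 to 32 mm.
- disc_lever (a joint): Turn of the lever that ends in a round disc, the one to shut: 0 = open (points along the box's -x, to the front), 1.5708 = shut at its stop (points along the box's +y). Grows clockwise seen from above. Starts at 0 to 0.12. Friction about 0.1 N m (2 to 3 N at the disc); stays where it is left.
- disc_pivot (a point): On the pivot axis of the disc lever, at the lever's top, 44 mm above the box's underside. The steel lever is 16 mm high (z 28 to 44 mm): hub of radius 12 mm, 11 mm wide bar, and a disc of radius 15 mm centred 48 mm from the axis. It stands at box x -25 mm and box y +50 or -50 mm (the two valves change places).
- disc_end (a point): Centre of the round disc on the marked lever, on its top face, 48 mm from the pivot axis; moves with the lever.
- plain_lever (a joint): Turn of the other lever, a plain straight steel bar: same meaning of the values. Starts between 0 and 0.12 (open) and must be left so.
- plain_pivot (a point): On the pivot axis of the plain lever, at the top of the lever, 44 mm above the box's underside; 100 mm in box y from the other pivot. Hub and heights as the marked lever; the bar is 11 mm wide and ends 62 mm from the pivot axis.
- plain_end (a point): On the top of the plain bar, 48 mm from its pivot axis; moves with the lever.
- vial: Bystander: small screw-cap vial, 23 mm across, 50 mm high, standing left of the box. Origin: centre of its underside.
- cassette: Bystander: blue-grey closed cuvette cassette, 47 x 53 x 35 mm, standing right of the box, towards its front. Origin: centre of its underside.
- dropper: Bystander: amber dropper bottle with red bulb, 37 mm across, 98 mm high, standing right of the box, towards its rear. Origin: centre of its underside.

How it is judged:
By the outcome, as a careful person would: the job done as asked, in the order asked, and still so for the second after the job is handed in, with the robot touching nothing.
It also fails if it takes over 48 s, if anything falls off the work surface, if the arm or the gripper's body presses on something with over 40 N, if the wrist force passes 120 N, or if a joint passes its speed limit or range.

### The arm

A 6-joint arm with a two-finger parallel gripper is mounted at the origin on a cart in front of the work surface, level with it; the furniture and walls round the work are solid. World frame = base frame: x ahead of the robot, y to its left, z up, the work surface at z = 0. Lengths are in m, angles in rad, forces in N, time in s.
With the tool pointing down it reaches from about 0.35 to 0.975 m from the base axis. Payload 4.9 kg.
Tool frame: the origin (TCP) lies on the centre line of the jaws, within the pads' length; the fingertips stand 14 mm ahead of it and the grasp point (between the pads) lies 5 mm behind it (manip.nose_length is the distance from the TCP to the fingertips, in m); z points along the fingers, y is the line along which they close (so a half turn about z gives the same grasp; the last joint's range is limited). The gripper opens to 85 mm and grips with 20 to 120 N. Pads are 22 mm wide; open, the fingers measure 114 mm over their backs; the gripper's body (76 mm by 85 mm) begins 54 mm behind the grasp point. The pads swing forward as they close: fully open they stand 13 mm farther back than shut.
Start: joints at [-1.394, 0.053, 1.613, -0, 1.476, -0.119], TCP at [0.182, -0.598, 0.245] pointing down, gripper open.
Joint ranges: [-3.01, 3.01], [-1.01, 2.22], [0.06, 2.58], [-1.02, 4.17], [0.09, 2.62], [-3.14, 3.14]. Speed limits (rad/s): [2.57, 2.57, 3.14, 3.14, 3.14, 3.14].

### API

Orientations are given as a unit quaternion [w, x, y, z].
In Python, from plant import manip, imaging gives the robot as it stands.
- The arm moves only by the tool play_rows, never from a script. Its argument "commands" is a list of rows, each a list of 6 numbers: the shift along the tool's x, y, z in mm, then the turn, a rotation vector about the tool's x, y, z in degrees. A call has 1 to 5 rows; each row shifts and turns the commanded pose from where the row before left it, along the tool's axes as they then stand; what a row does not reach is not made up. A row lasts 1/12 s, in which the tool goes at most 41.7 mm and 7.16 degrees, less where a joint would pass 70% of its speed; a pose out of reach is approached as far as the arm can. A call is refused whole if a number of a shift passes 41.7 or a number of a turn 7.16, either way. A call with a gripper value outside its range is refused whole. "hand" is the finger opening in mm, from 0 to 85.4, set as the call begins (left out, the last holds). The fingers move at their own pace and stop on an object; the grip force is fixed at half the most. Time passes only in rows, so rows that do not move let the fingers close. It gives the time, the measured TCP pose, the force, the opening and the grip force at its end, in the units of the state.
- manip.state(): the state, without advancing time (a new reading comes with each control period).
- imaging.grab_frame(name): name is "side" or "top" or "wrist"; returns a dict with "image" (420x560x3 uint8, red, green, blue), "fx", "fy", "cx", "cy" (pixels), "R" (3x3) and "t" (3): a world point X has camera coordinates R X + t; the wrist camera has in their place "mount" (4x4, takes a point from camera to tool coordinates, whose origin is the TCP and whose axes are the flange's). Camera axes: x right, y down, z forward; pixel columns grow to the right and rows downward; lengths in m; the calibration is good to about 2 mm. A picture is of the moment at which its call begins: read the wrist's pose just before it. There is no depth.
- manip.job_done(): hands the job in; it is judged then, once.
The state is a dict: "time": time; "joint_pos": joint angles; "joint_vel": joint speeds; "joint_efforts": joint torques, N m; "tool_pos": TCP position; "tool_rot": TCP orientation; "contact_force": force on the tool from outside, world axes, zero at the start; "ft_torque": the same for the moment, N m; "gripper_width": opening from 0.0 (shut) to 1.0 (fully open); "grasp_force": force on a finger pad.
Only numpy, scipy, OpenCV 4.12 (cv2) and the standard library are available. Lean on these libraries where they do the work, as an engineer would, in place of code of your own. Each camera call takes 0.05 s, during which the arm holds its last target. There are 200 camera calls.

## Working session

There is one attempt and no reset: what is moved stays moved. The work goes in short steps, Python scripts to look and compute and a tool call to move; the robot and the scene stay as the last step left them, time stands still between calls to the robot, and variables do not carry over. Pictures are saved under pics/ and viewed, at most 10 in all, crops included, and the job is handed in when it is done.

Besides the shell and the picture viewer there is one more tool, called after "Request:" as name(argument=value, ...), one argument or row to a line, values as JSON. play_rows: Moves the arm, as the interface text tells. Its arguments: {"type":"object","properties":{"commands":{"type":"array","items":{"type":"array","items":{"type":"number"}}},"hand":{"type":"number"}},"required":["commands"]}

```bash
mkdir -p pics
python3 - <<'E'
from plant import manip, imaging
import cv2,pickle
s=manip.state();print(s)
for n in("top","side"):
    f=imaging.grab_frame(n);pickle.dump(f,open(n+".pkl","wb"))
    cv2.imwrite(f"pics/{n}0.png",f["image"][:,:,::-1]);print(n,f["fx"],f["R"],f["t"])
E
```

```text
{'time': 0.0, 'joint_pos': array([-1.39400113e+00,  5.33713289e-02,  1.61432842e+00,  3.41909464e-06,
        1.47603429e+00, -1.18974601e-01]), 'joint_vel': array([ 0.0002839 , -0.00241722,  0.00234076, -0.00053268,  0.00059653,
        0.0002827 ]), 'joint_efforts': array([ 1.62677155e-03, -3.93686128e+01, -3.70171523e+01, -1.06382444e-05,
        7.21002274e-03, -3.45611390e-06]), 'tool_pos': array([ 0.18207974, -0.59724393,  0.24403348]), 'tool_rot': array([-1.07029603e-03,  9.89084400e-01,  1.47346201e-01, -2.92487844e-05]), 'contact_force': array([ 0.92576477, -0.30961607, -0.76363628]), 'ft_torque': array([-0.02209325,  0.00200918, -0.0274653 ]), 'grasp_force': 0.0, 'gripper_width': 1.0052868871249692}
top 516.8310479174382 [[-0.02855822 -0.99955228 -0.00892606]
 [-0.99699221  0.02912643 -0.07182057]
 [ 0.0720484   0.00684814 -0.99737763]] [-0.08101726  0.56617871  1.02338381]
side 460.6788151595038 [[-0.89322437 -0.44936744 -0.01480318]
 [-0.22598613  0.47717737 -0.8492538 ]
 [ 0.38869075 -0.75522888 -0.52777727]] [0.46612572 0.21099175 0.74106925]
```

View pics/top0.png

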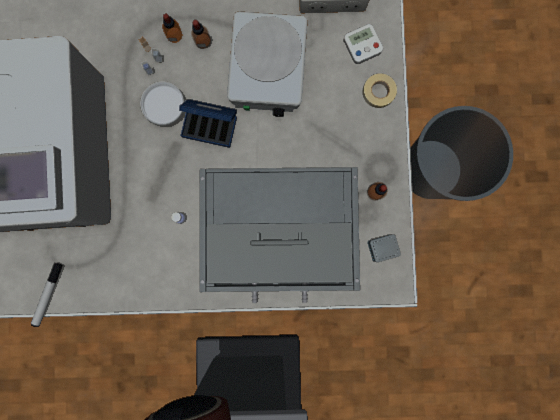

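View pics/side0.png

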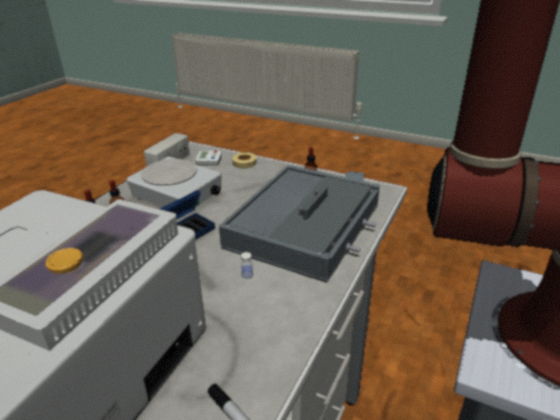

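The top view shows the box at columns 200–360, rows 168–291, almost square to the image. The rib is at about (279,241), the vial at (178,217), the dropper at (377,191) and the cassette at (384,248). The side view confirms this. I'll enlarge the box.

Run:
```python
import cv2
i=cv2.imread("pics/top0.png")[158:303,190:400]
cv2.imwrite("pics/c1.png",cv2.resize(i,None,fx=3.8,fy=3.8,interpolation=cv2.INTER_CUBIC))
```

```text
(no output)
```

View pics/c1.png

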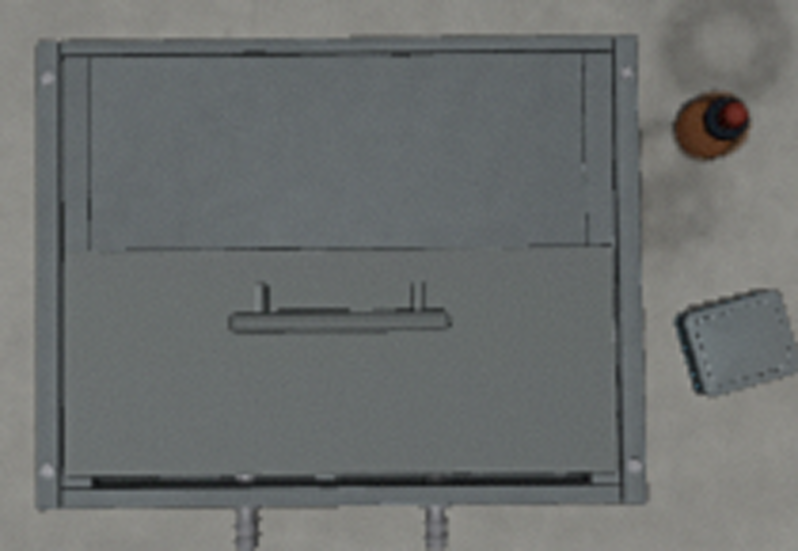

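The crop shows box top corners at (36,40), (637,36), (648,503) and (37,510), with the rib top spanning x 229–451 and y 310–333. The cover's front edge is at y≈474.

```bash
cat > h.py <<'E'
import numpy as np,cv2,pickle
from scipy.optimize import least_squares
from scipy.spatial.transform import Rotation as Ro
def proj(f,X):
    c=np.atleast_2d(X)@f["R"].T+f["t"]; return np.c_[f["fx"]*c[:,0]/c[:,2]+f["cx"],f["fy"]*c[:,1]/c[:,2]+f["cy"]]
def back(f,uv,z):
    d=f["R"].T@np.array([(uv[0]-f["cx"])/f["fx"],(uv[1]-f["cy"])/f["fy"],1]);o=-f["R"].T@f["t"]
    return o+d*(z-o[2])/d[2]
def w(p,b):
    c,s=np.cos(p[2]),np.sin(p[2]);b=np.atleast_2d(b)
    return np.c_[p[0]+c*b[:,0]-s*b[:,1],p[1]+s*b[:,0]+c*b[:,1],b[:,2]]
def inv(p,x):
    c,s=np.cos(p[2]),np.sin(p[2]);d=x[:2]-p[:2];return np.array([c*d[0]+s*d[1],-s*d[0]+c*d[1]])
E
python3 - <<'E'
from h import *
f=pickle.load(open("top.pkl","rb"))
cr=lambda u:np.array(u)/3.8+[190,158]-0.37
uv=cr([(36,40),(637,36),(648,503),(37,510)])
B=np.array([(.12,.155,.058),(.12,-.155,.058),(-.12,-.155,.058),(-.12,.155,.058)])
r=least_squares(lambda p:(proj(f,w(p,B))-uv).ravel(),[.6,0,0]);p=r.x
print(p,r.fun); np.save("p.npy",p)
for n,u,z in[("ribL",(229,333),.082),("ribR",(451,330),.082),("cover front",(340,474),.056)]: print(n,inv(p,back(f,cr(u),z)))
for n,u,z in[("vial",(178,217),.05),("drop",(382,187),.098),("cass",(384,248),.035)]:print(n,inv(p,back(f,u,z)))
print("targets world: cover rib pt",w(p,[-.09,0,.1]))
q=Ro.from_quat(np.array([-.00107,.98908,.14735,0]) [[1,2,3,0]]);print(q.as_matrix())
E
```

```text
[ 0.51743801 -0.11236227 -0.0186483 ] [-0.08325117  0.07049544  0.28923386 -0.6448787   0.14625346  0.45287171
 -0.35219985  0.09294384]
ribL [-0.0313423   0.05524086]
ribR [-0.03094742 -0.05506807]
cover front [-0.10330861  0.00066839]
vial [0.02524419 0.19744335]
drop [ 0.07483586 -0.19329788]
cass [-0.03945914 -0.20729863]
targets world: cover rib pt [[ 0.42745365 -0.11068402  0.1       ]]
[[ 9.56575626e-01  2.91484087e-01 -3.15331392e-04]
 [ 2.91484087e-01 -9.56573336e-01  2.11664726e-03]
 [ 3.15331392e-04 -2.11664726e-03 -9.99997710e-01]]
```

Request:
play_rows(
  commands=[
    [0,0,0,0,0,6],
    [0,0,0,0,0,6],
    [0,0,0,0,0,6],
    [18,-35,0,0,0,0],
    [18,-35,0,0,0,0],
  ],
  hand=0,
)

```text
time: 0.52
tool_pos: [0.2189, -0.5282, 0.244]
tool_rot: [-0.001, 1.0, -0.011, -0.0]
contact_force: [0.7, 1.8, -0.2]
gripper_width: 0.298
grasp_force: 0.0
```

Request:
play_rows(
  commands=[
    [18,-35,0,0,0,0],
    [18,-35,0,0,0,0],
    [18,-35,0,0,0,0],
    [18,-35,0,0,0,0],
    [18,-35,0,0,0,0],
  ],
)

```text
time: 0.93
tool_pos: [0.313, -0.3533, 0.2447]
tool_rot: [-0.0, 1.0, -0.01, -0.0]
contact_force: [1.5, -0.6, -0.2]
gripper_width: 0.001
grasp_force: 0.0
```

Request:
play_rows(
  commands=[
    [18,-35,0,0,0,0],
    [18,-35,0,0,0,0],
    [18,-35,0,0,0,0],
    [18,-35,0,0,0,0],
    [18,-35,0,0,0,0],
  ],
)

```text
time: 1.35
tool_pos: [0.4061, -0.1799, 0.245]
tool_rot: [-0.0, 1.0, -0.009, 0.0]
contact_force: [0.3, -0.6, -0.4]
gripper_width: 0.001
grasp_force: 0.0
```

```bash
cat > st.py <<'E'
from h import *
from plant import manip
import sys
s=manip.state();p=np.load("p.npy");q=s["tool_rot"];R=Ro.from_quat(np.r_[q[1:],q[0]]).as_matrix()
b=inv(p,s["tool_pos"]);print("t",s["time"],"box mm",b*1e3,"tip z",s["tool_pos"][2]*1e3-1e3*manip.nose_length,"F",s["contact_force"].round(1),"grip",s["gripper_width"])
c=np.arctan2(R[1,0],R[0,0]);print("yaw rel box deg",np.degrees(c-p[2]),"zaxis",R[:,2].round(4))
for a in sys.argv[1:]:
    x=np.array([float(v) for v in a.split(",")])/1e3
    t=w(p,[[x[0],x[1],x[2]+manip.nose_length]])[0]; print("to",a,"tool mm",(R.T@(t-s["tool_pos"])*1e3).round(1))
E
python3 st.py -62,0,120 -62,0,68
```

```text
t 1.35 box mm [-110.05256318  -69.60169973] tip z 231.0030966583579 F [ 0.3 -0.6 -0.4] grip 0.0006969640101487909
yaw rel box deg -0.0016163763950169528 zaxis [ 1.e-04  0.e+00 -1.e+00]
to -62,0,120 tool mm [ 48.  -69.6 111. ]
to -62,0,68 tool mm [ 48.  -69.6 163. ]
```

Request:
play_rows(
  commands=[
    [10,-14,28,0,0,0],
    [10,-14,28,0,0,0],
    [10,-14,28,0,0,0],
    [10,-14,27,0,0,0],
    [8,-14,20,0,0,0],
  ],
)

```text
time: 1.77
tool_pos: [0.4543, -0.1112, 0.1114]
tool_rot: [-0.001, 1.0, -0.009, -0.001]
contact_force: [-0.0, 0.1, -1.3]
gripper_width: -0.0
grasp_force: 0.0
```

Request:
play_rows(
  commands=[
    [0,0,16,0,0,0],
    [0,0,14,0,0,0],
    [0,0,2,0,0,0],
    [0,0,0,0,0,0],
  ],
)

```text
time: 2.1
tool_pos: [0.4541, -0.1122, 0.081]
tool_rot: [-0.001, 1.0, -0.009, -0.001]
contact_force: [0.2, -0.4, 0.4]
gripper_width: -0.002
grasp_force: 0.0
```

```bash
python3 st.py -42,0,66
```

```text
t 2.1 box mm [-63.37233544  -1.06776607] tip z 66.96801275458238 F [ 0.2 -0.4  0.4] grip -0.0017876282824733018
yaw rel box deg 0.02148405638075911 zaxis [-0.003   0.0013 -1.    ]
to -42,0,66 tool mm [21.4 -1.1  0.9]
```

Request:
play_rows(
  commands=[
    [5,0,0,0,0,0],
    [5,-1,0,0,0,0],
    [5,0,0,0,0,0],
    [4,0,0,0,0,0],
    [4,0,0,0,0,0],
  ],
)

```text
time: 2.52
tool_pos: [0.4788, -0.1125, 0.083]
tool_rot: [0.0, 1.0, -0.009, 0.0]
contact_force: [-1.9, -0.2, 0.7]
gripper_width: -0.003
grasp_force: 1.0
```

Request:
play_rows(
  commands=[
    [4,0,0,0,0,0],
    [4,0,0,0,0,0],
    [4,0,0,0,0,0],
    [4,0,0,0,0,0],
    [4,0,0,0,0,0],
  ],
)

```text
time: 2.93
tool_pos: [0.4984, -0.1125, 0.0822]
tool_rot: [-0.0, 1.0, -0.009, -0.0]
contact_force: [-2.3, -0.3, 1.0]
gripper_width: 0.002
grasp_force: 1.0
```

Request:
play_rows(
  commands=[
    [5,0,0,0,0,0],
    [5,0,0,0,0,0],
    [5,0,0,0,0,0],
    [5,0,0,0,0,0],
    [5,0,0,0,0,0],
  ],
)

```text
time: 3.35
tool_pos: [0.5237, -0.113, 0.0822]
tool_rot: [-0.0, 1.0, -0.009, -0.0]
contact_force: [-1.7, 0.4, 1.1]
gripper_width: 0.004
grasp_force: 0.8
```

Request:
play_rows(
  commands=[
    [5,0,0,0,0,0],
    [5,0,0,0,0,0],
    [5,0,0,0,0,0],
    [5,0,0,0,0,0],
    [5,0,0,0,0,0],
  ],
)

```text
time: 3.77
tool_pos: [0.5486, -0.1135, 0.0822]
tool_rot: [-0.0, 1.0, -0.009, -0.0]
contact_force: [-2.1, -0.4, -0.6]
gripper_width: -0.002
grasp_force: 0.7
```

```bash
python3 st.py 58.5,0,66
```

```text
t 3.7667 box mm [31.18589704 -0.52068674] tip z 68.20158030162024 F [-2.1 -0.4 -0.6] grip -0.0017347724880272372
yaw rel box deg 0.01680275066510718 zaxis [-1.e-04  1.e-04 -1.e+00]
to 58.5,0,66 tool mm [27.3 -0.5  2.2]
```

Request:
play_rows(
  commands=[
    [4,0,0,0,0,0],
    [4,0,0,0,0,0],
    [4,0,0,0,0,0],
    [3,0,0,0,0,0],
    [3,0,0,0,0,0],
  ],
)

```text
time: 4.18
tool_pos: [0.5664, -0.1138, 0.0823]
tool_rot: [-0.0, 1.0, -0.009, -0.0]
contact_force: [-1.4, -0.5, -0.2]
gripper_width: -0.001
grasp_force: 0.7
```

Request:
play_rows(
  commands=[
    [2,0,0,0,0,0],
    [2,0,0,0,0,0],
    [2,0,0,0,0,0],
    [1,0,0,0,0,0],
    [1,0,0,0,0,0],
  ],
)

```text
time: 4.6
tool_pos: [0.5742, -0.114, 0.0823]
tool_rot: [-0.0, 1.0, -0.009, -0.0]
contact_force: [-0.8, 0.5, 0.5]
gripper_width: -0.001
grasp_force: 0.8
```

Request:
play_rows(
  commands=[
    [1,0,0,0,0,0],
    [1,0,0,0,0,0],
    [0,0,0,0,0,0],
  ],
)

```text
time: 4.85
tool_pos: [0.5763, -0.114, 0.0823]
tool_rot: [0.0, 1.0, -0.009, 0.0]
contact_force: [0.4, -0.5, 0.1]
gripper_width: 0.002
grasp_force: 0.3
```

```bash
python3 st.py 58.5,0,66
```

```text
t 4.85 box mm [58.92208268 -0.52294784] tip z 68.32060554188658 F [ 0.4 -0.5  0.1] grip 0.002079630932409776
yaw rel box deg 0.017794593768584232 zaxis [ 4.e-04 -0.e+00 -1.e+00]
to 58.5,0,66 tool mm [-0.4 -0.5  2.3]
```

Request:
play_rows(
  commands=[
    [1,0,0,0,0,0],
    [1,0,0,0,0,0],
    [1,0,0,0,0,0],
    [0,0,0,0,0,0],
  ],
)

```text
time: 5.18
tool_pos: [0.5768, -0.114, 0.0823]
tool_rot: [-0.0, 1.0, -0.009, -0.004]
contact_force: [-12.2, 0.3, 8.5]
gripper_width: 0.001
grasp_force: 5.9
```

Request:
play_rows(
  commands=[
    [1,0,0,0,0,0],
    [1,0,0,0,0,0],
    [1,0,0,0,0,0],
    [0,0,0,0,0,0],
  ],
)

```text
time: 5.52
tool_pos: [0.5769, -0.114, 0.0823]
tool_rot: [-0.0, 1.0, -0.009, -0.008]
contact_force: [-23.6, 0.5, 16.3]
gripper_width: -0.003
grasp_force: 11.8
```

Hard against the stop. I'll back off, lift and look.

Request:
play_rows(
  commands=[
    [-8,0,0,0,0,0],
    [-15,0,0,0,0,0],
    [-15,0,-30,0,0,0],
    [-10,0,-35,0,0,0],
    [-20,0,-35,0,0,0],
  ],
)

```text
time: 5.93
tool_pos: [0.514, -0.1127, 0.1829]
tool_rot: [-0.0, 1.0, -0.009, 0.0]
contact_force: [0.3, 0.2, 0.9]
gripper_width: 0.0
grasp_force: 0.0
```

Request:
play_rows(
  commands=[
    [-35,0,-10,0,0,0],
    [-35,0,0,0,0,0],
    [-20,0,0,0,0,0],
    [0,0,0,0,0,0],
  ],
)

```text
time: 6.27
tool_pos: [0.4221, -0.1111, 0.1926]
tool_rot: [0.0, 1.0, -0.01, 0.001]
contact_force: [0.9, -0.5, -1.2]
gripper_width: -0.002
grasp_force: 0.0
```

```bash
python3 st.py
python3 - <<'E'
from h import *
from plant import manip,imaging
for n in("top","wrist"):
    f=imaging.grab_frame(n);f["s"]=manip.state();pickle.dump(f,open(n+"1.pkl","wb"))
    im=f["image"][:,:,::-1]
    if n=="top": im=cv2.resize(im[158:303,190:400],None,fx=3.8,fy=3.8,interpolation=cv2.INTER_CUBIC)
    cv2.imwrite(f"pics/{n}1.png",im)
E
```

```text
t 6.2667 box mm [-95.29740196  -0.48259714] tip z 178.6284875221907 F [ 0.9 -0.5 -1.2] grip -0.002353441392946149
yaw rel box deg -0.042894970010210504 zaxis [ 0.0019 -0.001  -1.    ]
```

View pics/top1.png

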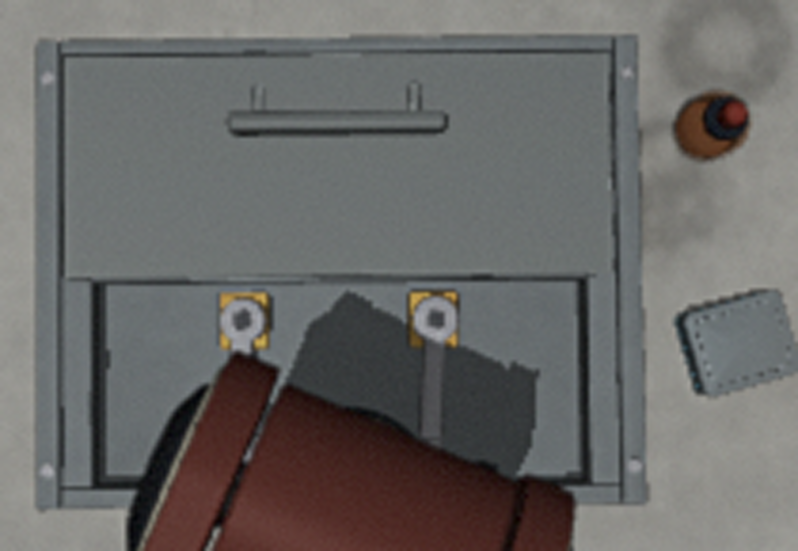

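View pics/wrist1.png

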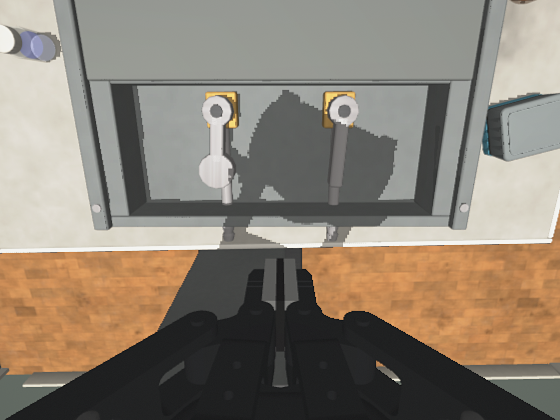

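The cover is against the rear stop. In the wrist view the disc lever is the left one (box y +50), pivot (217,111) and disc (215,171), so it is nearly at 0. The plain lever is on the right, (343,110) to (335,200). I'll enter the bay between the two, on the disc's right.

Request:
play_rows(
  commands=[
    [4,-1,30,0,0,0],
    [4,-1,30,0,0,0],
    [4,-1,30,0,0,0],
    [0,0,25,0,0,0],
    [0,0,0,0,0,0],
  ],
)

```text
time: 6.78
tool_pos: [0.4333, -0.1067, 0.0716]
tool_rot: [-0.002, 1.0, -0.009, -0.005]
contact_force: [-1.6, -0.1, -1.0]
gripper_width: -0.004
grasp_force: 0.0
```

```bash
python3 st.py -83,3,27
python3 - <<'E'
from h import *
from plant import imaging
f=imaging.grab_frame("wrist");cv2.imwrite("pics/w2.png",f["image"][:,:,::-1])
E
```

```text
t 6.7833 box mm [-84.21636891   4.07423092] tip z 57.63205036033894 F [-1.6 -0.1 -1. ] grip -0.0040868931707605605
yaw rel box deg 0.044964788178745815 zaxis [-0.0096  0.0044 -0.9999]
to -83,3,27 tool mm [ 1.5  1.2 30.6]
```

View pics/w2.png

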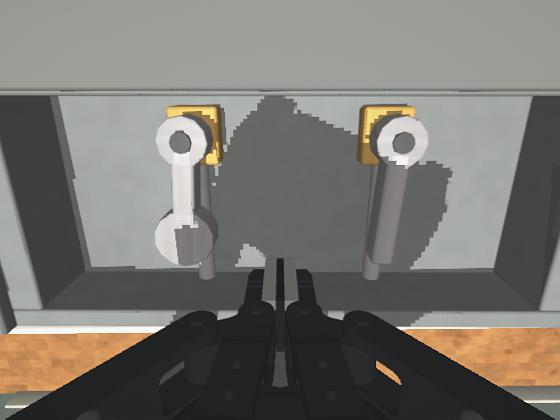

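The tip is centred between disc and plain bar with clear gaps on both sides. Descending.

Request:
play_rows(
  commands=[
    [0,0,10,0,0,0],
    [0,0,10,0,0,0],
    [1,0,9,0,0,0],
    [0,0,1,0,0,0],
    [0,0,0,0,0,0],
  ],
)

```text
time: 7.25
tool_pos: [0.4371, -0.1084, 0.047]
tool_rot: [-0.0, 1.0, -0.009, -0.0]
contact_force: [0.0, 0.4, -0.7]
gripper_width: 0.001
grasp_force: 0.0
```

```bash
python3 st.py -83,20.5,27
```

```text
t 7.25 box mm [-80.42679018   2.50022723] tip z 32.98128857623017 F [ 0.   0.4 -0.7] grip 0.0009881063012454143
yaw rel box deg 0.01692307246392576 zaxis [-6.e-04  3.e-04 -1.e+00]
to -83,20.5,27 tool mm [ -2.6 -18.    6. ]
```

Request:
play_rows(
  commands=[
    [-3,-4,5,0,0,0],
    [0,-4,0,0,0,0],
    [0,-4,0,0,0,0],
    [0,-4,0,0,0,0],
    [0,-3,0,0,0,0],
  ],
)

```text
time: 7.67
tool_pos: [0.4347, -0.0889, 0.0426]
tool_rot: [0.0, 1.0, -0.009, 0.0]
contact_force: [-0.2, 0.2, 0.0]
gripper_width: -0.0
grasp_force: 0.0
```

Request:
play_rows(
  commands=[
    [0,-3,0,0,0,0],
    [-1,-3,0,0,0,0],
    [0,-3,0,0,0,0],
    [-1,-3,0,0,0,0],
    [0,-3,0,0,0,0],
  ],
)

```text
time: 8.08
tool_pos: [0.4329, -0.0743, 0.0425]
tool_rot: [0.0, 1.0, -0.009, 0.0]
contact_force: [0.4, -3.0, 0.9]
gripper_width: 0.0
grasp_force: 0.9
```

```bash
python3 st.py -84,46.5,28
```

```text
t 8.0833 box mm [-85.25827218  36.51856395] tip z 28.455612528845357 F [ 0.4 -3.   0.9] grip 8.444777301749954e-05
yaw rel box deg 0.014469721040011208 zaxis [ 3.e-04 -5.e-04 -1.e+00]
to -84,46.5,28 tool mm [  1.3 -10.    0.5]
```

Pushing with about 3 N. Following the arc.

Request:
play_rows(
  commands=[
    [0,-3,0,0,0,0],
    [0,-3,0,0,0,0],
    [1,-4,0,0,0,0],
    [1,-3,0,0,0,0],
    [1,-3,0,0,0,0],
  ],
)

```text
time: 8.5
tool_pos: [0.4356, -0.0579, 0.042]
tool_rot: [-0.0, 1.0, -0.009, -0.001]
contact_force: [-2.5, -1.2, 1.1]
gripper_width: -0.001
grasp_force: 1.5
```

Request:
play_rows(
  commands=[
    [2,-3,0,0,0,0],
    [2,-3,0,0,0,0],
    [2,-3,0,0,0,0],
    [2,-3,0,0,0,0],
    [2,-3,0,0,0,0],
  ],
)

```text
time: 8.92
tool_pos: [0.4457, -0.0428, 0.0416]
tool_rot: [-0.001, 1.0, -0.009, -0.001]
contact_force: [-4.2, 0.1, 0.2]
gripper_width: 0.0
grasp_force: 2.1
```

```bash
python3 st.py -72,69.6,28
```

```text
t 8.9167 box mm [-72.99709744  68.24228706] tip z 27.646929081958945 F [-4.2  0.1  0.2] grip 0.00027217286405091274
yaw rel box deg 0.021626701534618955 zaxis [-0.0022  0.0012 -1.    ]
to -72,69.6,28 tool mm [ 1.  -1.4 -0.4]
```

Request:
play_rows(
  commands=[
    [3,-3,0,0,0,0],
    [3,-2,0,0,0,0],
    [3,-2,0,0,0,0],
    [3,-2,0,0,0,0],
    [3,-2,0,0,0,0],
  ],
)

```text
time: 9.33
tool_pos: [0.4618, -0.0326, 0.042]
tool_rot: [-0.0, 1.0, -0.009, -0.0]
contact_force: [-3.0, -0.7, -0.8]
gripper_width: -0.003
grasp_force: 1.5
```

Request:
play_rows(
  commands=[
    [2,-2,0,0,0,0],
    [2,-1,0,0,0,0],
    [2,0,0,0,0,0],
    [1,0,0,0,0,0],
    [0,0,0,0,0,0],
  ],
)

```text
time: 9.75
tool_pos: [0.4693, -0.0301, 0.0426]
tool_rot: [-0.0, 1.0, -0.009, 0.001]
contact_force: [-1.7, -0.5, -0.2]
gripper_width: 0.003
grasp_force: 0.8
```

```bash
python3 st.py -50,83.5,28
```

```text
t 9.75 box mm [-49.69534209  81.3839579 ] tip z 28.62287971885781 F [-1.7 -0.5 -0.2] grip 0.002969993933599559
yaw rel box deg 0.006696394229904715 zaxis [ 1.e-03  1.e-04 -1.e+00]
to -50,83.5,28 tool mm [-0.3 -2.1  0.6]
```

Request:
play_rows(
  commands=[
    [1,0,0,0,0,0],
    [1,0,0,0,0,0],
    [1,0,0,0,0,0],
    [0,0,0,0,0,0],
  ],
)

```text
time: 10.08
tool_pos: [0.472, -0.0301, 0.0425]
tool_rot: [0.0, 1.0, -0.009, 0.0]
contact_force: [-2.3, -0.4, 0.9]
gripper_width: 0.006
grasp_force: 0.9
```

Request:
play_rows(
  commands=[
    [1,0,0,0,0,0],
    [1,0,0,0,0,0],
    [1,0,0,0,0,0],
    [0,0,0,0,0,0],
  ],
)

```text
time: 10.42
tool_pos: [0.4732, -0.0304, 0.042]
tool_rot: [0.0, 1.0, -0.009, -0.002]
contact_force: [-7.8, -1.1, 4.6]
gripper_width: -0.0
grasp_force: 4.0
```

```bash
python3 st.py
```

```text
t 10.4167 box mm [-45.7260331   81.09538962] tip z 27.989012431957647 F [-7.8 -1.1  4.6] grip -1.7648912839559558e-05
yaw rel box deg 0.04693684436903324 zaxis [-4.5e-03 -8.0e-04 -1.0e+00]
```

Request:
play_rows(
  commands=[
    [1,0,0,0,0,0],
    [1,0,0,0,0,0],
    [1,0,0,0,0,0],
    [1,0,0,0,0,0],
    [0,0,0,0,0,0],
  ],
)

```text
time: 10.83
tool_pos: [0.4741, -0.0307, 0.0412]
tool_rot: [0.001, 1.0, -0.008, -0.007]
contact_force: [-19.4, -4.3, 11.9]
gripper_width: -0.001
grasp_force: 9.6
```

```bash
python3 st.py
```

```text
t 10.8333 box mm [-44.86536437  80.83527854] tip z 27.192375517199444 F [-19.4  -4.3  11.9] grip -0.0008878786621038312
yaw rel box deg 0.09775567993155672 zaxis [-0.0134 -0.0012 -0.9999]
```

Stop reached. Retract, rise and look.

Request:
play_rows(
  commands=[
    [-10,0,0,0,0,0],
    [-10,0,0,0,0,0],
    [-5,0,-5,0,0,0],
    [0,0,-30,0,0,0],
    [0,0,-35,0,0,0],
  ],
)

```text
time: 11.25
tool_pos: [0.4518, -0.0292, 0.111]
tool_rot: [-0.001, 1.0, -0.009, -0.002]
contact_force: [1.1, -0.2, -0.1]
gripper_width: 0.003
grasp_force: 0.0
```

Request:
play_rows(
  commands=[
    [0,10,-35,0,0,0],
    [-5,20,-35,0,0,0],
    [-10,20,-10,0,0,0],
    [-10,20,0,0,0,0],
    [0,0,0,0,0,0],
  ],
)

```text
time: 11.67
tool_pos: [0.428, -0.1019, 0.1952]
tool_rot: [0.002, 1.0, -0.011, 0.003]
contact_force: [-0.0, 0.3, -0.9]
gripper_width: 0.0
grasp_force: 0.0
```

Run:
```python
from h import *
from plant import imaging
f=imaging.grab_frame("wrist");a=f["image"][:260,:,::-1];g=imaging.grab_frame("top")["image"][158:303,190:400,::-1]
cv2.imwrite("pics/w3.png",np.vstack([a,cv2.resize(g[:130],(560,330),interpolation=cv2.INTER_CUBIC)]))
```

```text
(no output)
```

View pics/w3.png

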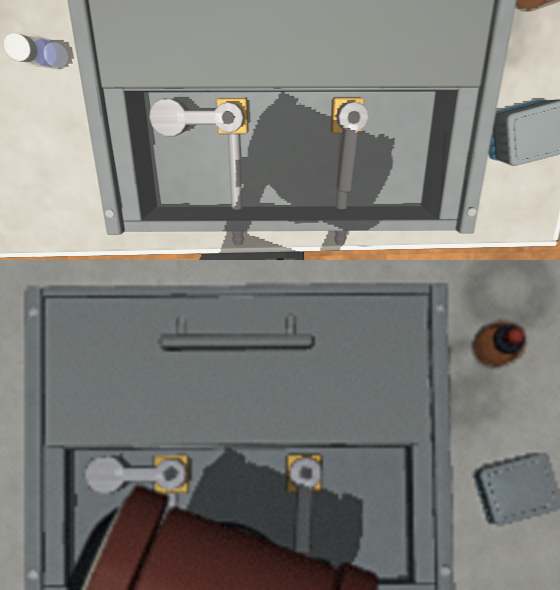

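The disc lever now points along +y, from (230,117) to (168,118). The plain lever is still open, the cover is at the rear and the bystanders haven't moved. Handing in.

```bash
python3 -c "
from plant import manip
print(manip.job_done())"
```

```text
the job is handed in; nothing more can be done
None
```

I pushed the cover back against its rear stop and turned the disc handle fully shut to its stop. The plain handle is still open and nothing standing round the box was disturbed; I handed the job in about 12 s into the 48 s limit, with no verdict returned.

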